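# Feel the marble-run tin and pour it out at the library desk

### The arm

A 6-joint arm with a two-finger parallel gripper is mounted at the origin on the work surface. World frame = base frame: x ahead of the robot, y to its left, z up, the work surface at z = 0. Lengths are in m, angles in degrees, forces in N, time in s.
With the tool pointing down it reaches from about 0.375 to 0.9 m from the base axis. Payload 3.1 kg.
Tool frame: the origin (TCP) lies at the very end of the fingers, on their centre line; the grasp point (between the pads) lies 19 mm behind it; z points along the fingers, y is the direction in which the jaws open and shut (so a half turn about z gives the same grasp; the last joint's range is limited). The gripper opens to 87 mm and grips with 3 to 60 N. Pads are 19 mm wide; open, the fingers measure 117 mm over their backs; the gripper's body (75 mm by 190 mm) begins 51 mm behind the grasp point.
Start: joints at [66.893, 30.224, 82.088, -0, 67.689, -10.227], TCP at [0.139, 0.609, 0.223] pointing down, gripper open.
Joint ranges: [-176.69, 176.69], [-43.24, 126.21], [12.49, 139.97], [-82, 262], [0, 151.66], [-163.58, 163.58]. Speed limits (degrees/s): [159.86, 159.86, 180, 180, 180, 180].

### API

Orientations are given as a 3x3 rotation matrix whose columns are the frame's x, y, z axes.
In Python, from rig import bot gives the robot as it stands. The module is installed in compiled form; this text tells all that it offers.
- The arm moves only by the tool play_rows, never from a script. Its argument "targets" is a list of rows, each a list of 7 numbers: the closure, from 0 (fully open) to 1 (shut), then the shift along the world's x, y, z in m, then the turn, a rotation vector about the world's x, y, z in rad. A call has 1 to 12 rows; each row shifts and turns the commanded pose from where the row before left it; what a row does not reach is not made up. A row lasts 1/8 s, in which the tool goes at most 62.5 mm and 10.7 degrees, less where a joint would pass 70% of its speed; a pose out of reach is approached as far as the arm can. A call with a gripper value outside its range is refused whole. The fingers move at their own pace and stop on an object; the grip force is fixed at half the most. Time passes only in rows, so rows that do not move let the fingers close. It gives the time, the measured TCP pose, the force and the opening at its end, in the units of the state.
- bot.read_state(): the state, without advancing time (a new reading comes with each control period).
- bot.capture(name): name is "scene" or "top" or "wrist"; returns the picture (400x640x3 uint8, blue, green, red); there is no depth.
- bot.get_calibration(name): a dict with "fx", "fy", "cx", "cy" (pixels), "k1" (the pictures are not rectified: a ray, as slopes to the right and down, at radius r is drawn at 1 + k1 r^2 times it, then the intrinsics apply), "R" (3x3) and "t" (3): a world point X has camera coordinates R X + t. Camera axes: x right, y down, z forward; pixel columns grow to the right and rows downward; lengths in m; the calibration is good to about 2 mm. A picture is of the moment at which its call begins: read the wrist's pose just before it. get_calibration takes no time and is no camera call; for the wrist camera it gives the pose at the moment of the call.
- bot.hand_in(): hands the job in, once; it reports no verdict.
The state is a dict: "time_s": time; "joint_positions": joint angles; "qvel": joint speeds; "tau": joint torques, N m; "position": TCP position; "tcp_rot": TCP orientation; "force": force on the tool from outside, world axes, zero at the start; "moment": the same for the moment, N m; "opening": opening from 0.0 (shut) to 1.0 (fully open).
Only numpy, scipy, OpenCV 4.12 (cv2) and the standard library are available. Lean on these libraries where they do the work, as an engineer would, in place of code of your own. Each camera call takes 0.05 s, during which the arm holds its last target. There are 200 camera calls.

### The job

Pick up the green oblong tin, tip it slowly by 15 to 30 degrees towards its spout and hold it there about a second, feeling the weight of the hidden steel balls roll to the spout end without letting any out. Then, holding it low over the blue tray, pour both balls into the tray, and stand the empty tin upright on the desk again, clear of the tray, and let go.

Things in the scene. Friction and masses are not known exactly. Their poses are not given: they have to be found in the camera images.
- tin_center (a point): Centre (half-way up) of the green tin, 116 (x) x 58 (y) x 56 mm (z up), 200 g empty. Flat sides: grasp across y. -x end is the spout: that half of the top is open over a brass chute rising at 40 degrees from the floor to the lip, the top edge of the -x end, 58 mm out, 25 above centre. The +x half is roofed. Tipped spout down, balls leave from about 45 degrees; about 65 empties it.
- tray: Open blue tray fixed to the desk, 220 (x) by 180 (y) by 45 mm high, walls and floor 5 mm thick; origin at the centre of its underside, z up.
- ball1_center (a point): Centre of a loose steel ball, 22 mm across, 35 to 70 g, which starts on the floor of the closed end of the green tin, out of sight. It rolls freely.
- ball2_center (a point): Centre of a second such ball, of its own unknown weight, beside the first in the green tin.
Things that resemble listed ones, but are neither listed nor needed, are in the scene too. What is shaped like the part that bears tin_center but orange, pink or purple is not meant.

How it is judged:
By the outcome, as a careful person would: the job done as asked, in the order asked, and still so for the second after the job is handed in, with the robot touching nothing.
It also fails if it takes over 54 s, if anything falls off the work surface, if the arm or the gripper's body presses on something with over 40 N, if the wrist force passes 120 N, or if a joint passes its speed limit or range.

## Working session

There is one attempt and no reset: what is moved stays moved. The work goes in short steps, Python scripts to look and compute and a tool call to move; the robot and the scene stay as the last step left them, time stands still between calls to the robot, and variables do not carry over. Pictures are saved under pics/ and viewed, about 8 in all and at most 12, crops included, and the job is handed in when it is done.

Besides the shell and the picture viewer there is one more tool, called after "Emit:" as name(argument=value, ...), one argument or row to a line, values as JSON. play_rows: Moves the arm, as the interface text tells. Its arguments: {"type":"object","properties":{"targets":{"type":"array","items":{"type":"array","items":{"type":"number"}}}},"required":["targets"]}

```bash
mkdir -p pics
python3 - <<'E'
from rig import bot
import cv2
s=bot.read_state();print(s)
for n in("scene","top"):
    cv2.imwrite(f"pics/{n}0.png",bot.capture(n));print(n,bot.get_calibration(n))
E
```

```text
{'time_s': 0.0, 'joint_positions': array([ 6.68933495e+01,  3.02787329e+01,  8.21560307e+01,  7.09407377e-04,
        6.76890727e+01, -1.02275345e+01]), 'qvel': array([ 0.03627869, -0.04987582,  0.0268298 , -0.11511248,  0.19442286,
       -0.00524946]), 'tau': array([ 8.03154344e-04, -4.40046215e+01, -1.76588255e+01,  6.35452475e-02,
        5.82478114e-02, -1.56169849e-04]), 'position': array([0.13898915, 0.60860262, 0.22157611]), 'tcp_rot': array([[-9.74841283e-01,  2.22898488e-01, -8.58744023e-04],
       [ 2.22899792e-01,  9.74839345e-01, -1.98346198e-03],
       [ 3.95026784e-04, -2.12497449e-03, -9.99997664e-01]]), 'force': array([-0.33338637,  0.24486967,  0.29638422]), 'moment': array([-0.00785001, -0.00837442, -0.04715528]), 'opening': 0.9993211276805692}
scene {'fx': 425.7625109162301, 'fy': 425.7625109162301, 'cx': 319.63409456796364, 'cy': 197.15935616539025, 'k1': -0.014017384179632324, 'R': array([[ 0.20830753,  0.97806098,  0.00216652],
       [ 0.51674379, -0.10817489, -0.84927854],
       [-0.83041184,  0.17803065, -0.52794059]]), 't': array([-0.02647138, -0.18781944,  1.38119427])}
top {'fx': 415.3840434882705, 'fy': 415.3840434882705, 'cx': 316.04595105829924, 'cy': 199.51413393754342, 'k1': -0.07978139629671642, 'R': array([[ 0.03022292, -0.99950661,  0.00855024],
       [-0.98912522, -0.03113864, -0.14374173],
       [ 0.14393705, -0.00411296, -0.9895783 ]]), 't': array([-0.0866591 ,  0.48807087,  1.08467956])}
```

View pics/top0.png

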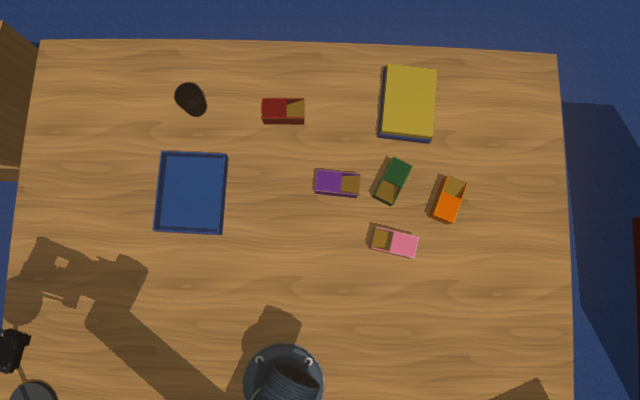

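View pics/scene0.png

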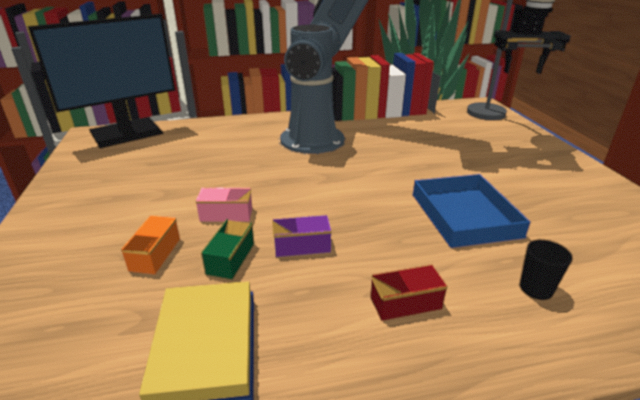

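Top view candidates: green tin (393,181) is the one I want. The lookalikes are purple (337,183), orange (448,199), pink (395,241) and red (283,110). The tray is at (191,193). The green tin's brass spout end faces the robot, around (386,192). In the scene view the green tin is at (229,248).

```bash
cat > h.py <<'E'
import numpy as np,cv2
from rig import bot
def ray(c,px):
    K=np.array([[c['fx'],0,c['cx']],[0,c['fy'],c['cy']],[0,0,1]])
    p=cv2.undistortPoints(np.array(px,float).reshape(-1,1,2),K,np.array([c['k1'],0,0,0.]))[:,0]
    d=np.c_[p,np.ones(len(p))]@c['R']
    return -c['R'].T@c['t'],d
def plane(c,px,z):
    o,d=ray(c,px); return o+d*((z-o[2])/d[:,2])[:,None]
E
python3 - <<'E'
from h import *
im=cv2.imread('pics/top0.png');c=bot.get_calibration('top')
hsv=cv2.cvtColor(im,cv2.COLOR_BGR2HSV)
m=cv2.inRange(hsv,(60,90,20),(90,255,255));m[:, :340]=0;m[:,440:]=0
n,l,st,ce=cv2.connectedComponentsWithStats(m);print(st[1:],ce[1:])
i=1+st[1:,4].argmax();g=(l==i).astype('uint8')
ct=max(cv2.findContours(g,0,2)[0],key=len)
print(cv2.boxPoints(cv2.minAreaRect(ct)))
b=cv2.inRange(hsv,(105,120,40),(125,255,255));b[:140]=0;b[245:]=0;b[:,:140]=0;b[:,240:]=0
ct=max(cv2.findContours(b,0,2)[0],key=cv2.contourArea);q=cv2.boxPoints(cv2.minAreaRect(ct));print(q);q4=cv2.approxPolyDP(cv2.convexHull(ct),5,True)[:,0];print(q4,plane(c,q4,.045))
a=cv2.resize(im[145:220,350:480],None,fx=6,fy=6,interpolation=2);cv2.imwrite('pics/crop.png',a)
E
```

```text
[[410 167   1   1   1]
 [409 169   1   1   1]
 [408 171   1   1   1]
 [401 175   6  11  11]
 [391 180   1   1   1]] [[410.         167.        ]
 [409.         169.        ]
 [408.         171.        ]
 [403.54545455 180.        ]
 [391.         180.        ]]
[[400.46155 184.6923 ]
 [406.      174.99998]
 [406.64618 175.36922]
 [401.10773 185.06154]]
[[153.17648 229.7059 ]
 [159.38235 149.02942]
 [224.61176 154.04706]
 [218.40588 234.72354]]
[[224 154]
 [218 233]
 [154 229]
 [162 152]] [[0.60656379 0.18305225 0.045     ]
 [0.39130454 0.18557436 0.045     ]
 [0.39594397 0.35887393 0.045     ]
 [0.60757354 0.35510327 0.045     ]]
```

View pics/crop.png

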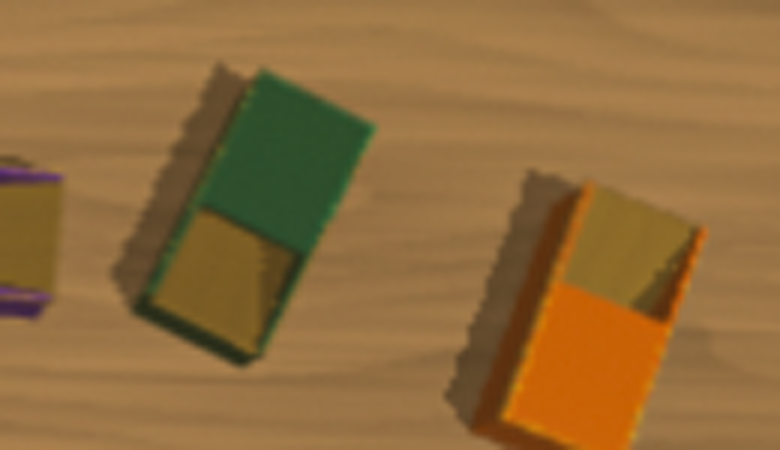

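The crop shows the green tin with its roof corners at full-frame (393.7,156.7) and (412.3,166.0), mid edge (384.5,179.7) to (400.3,187.8), and the spout end at the lower left. It's the right tin.

Run:
```python
from h import *
c=bot.get_calibration('top')
P=np.array([(262,70),(374,126),(302,257),(207,208),(152,297),(257,352)])/6+[350,145]-.42
X=plane(c,P,.056)[:,:2];print(X)
far=(X[0]+X[1])/2;mid=(X[2]+X[3])/2;near=(X[4]+X[5])/2
u=far-near;L=np.linalg.norm(u);u/=L
print(L,np.linalg.norm(X[0]-X[1]),np.linalg.norm(far-mid),np.degrees(np.arctan2(u[1],u[0])),'centre',(far+near)/2, far-.058*u)
for a,b in((X[0],X[4]),(X[1],X[5])):d=a-b;print(np.degrees(np.arctan2(d[1],d[0])))
# others' corners
print(plane(c,[(360,172),(358,197),(338,196),(372,248),(372,228),(417,257),(419,233)],.05))
s=bot.read_state();R=s['tcp_rot'];print(np.degrees(np.arctan2(R[1],R[0])))
```

```text
[[ 0.61222225 -0.2764562 ]
 [ 0.58815828 -0.32720956]
 [ 0.52726446 -0.29451839]
 [ 0.54806985 -0.25183568]
 [ 0.50707721 -0.22756241]
 [ 0.48391919 -0.27448229]]
0.11637069684052355 0.056169187974088146 0.06877715466867716 -25.888836587364725 centre [ 0.54784423 -0.27642761] [ 0.54801098 -0.27650854]
-24.939031362393095
-26.831659750639375
[[ 0.56701013 -0.18759289  0.05      ]
 [ 0.49872274 -0.18322306  0.05      ]
 [ 0.49973139 -0.12974837  0.05      ]
 [ 0.36438214 -0.22233734  0.05      ]
 [ 0.41701329 -0.22166254  0.05      ]
 [ 0.34399682 -0.3416507   0.05      ]
 [ 0.40734025 -0.34705043  0.05      ]]
[ 167.11996749   77.12000469 -112.91168861]
```

Emit:
play_rows(
  targets=[
    [0,0.036,-0.046,0,0,0,-0.1685],
    [0,0.036,-0.046,0,0,0,-0.1685],
    [0,0.036,-0.046,0,0,0,-0.1685],
    [0,0.036,-0.046,0,0,0,-0.1685],
    [0,0.036,-0.046,0,0,0,-0.1685],
    [0,0.036,-0.046,0,0,0,-0.1685],
    [0,0.036,-0.046,0,0,0,-0.1685],
    [0,0.036,-0.046,0,0,0,-0.1685],
    [0,0.036,-0.046,0,0,0,-0.1685],
    [0,0.036,-0.046,0,0,0,-0.1685],
    [0,0.005,-0.043,0,0,0,-0.1685],
    [0,0.005,-0.043,0,0,0,-0.1685],
  ],
)

```text
time_s: 1.6
position: [0.5094, 0.0616, 0.2221]
tcp_rot: [[0.63, 0.776, -0.001], [0.776, -0.63, 0.0], [-0.0, -0.001, -1.0]]
force: [0.2, -0.1, -0.4]
opening: 1.001
```

Emit:
play_rows(
  targets=[
    [0,0.005,-0.043,0,0,0,-0.1685],
    [0,0.005,-0.043,0,0,0,-0.1685],
    [0,0.005,-0.043,0,0,0,-0.1685],
    [0,0.005,-0.043,0,0,0,-0.1685],
    [0,0.005,-0.043,0,0,0,-0.1685],
    [0,0.005,-0.043,0,0,0,-0.1685],
    [0,0.005,-0.043,0,0,0,-0.1685],
    [0,0.005,-0.043,0,0,0,-0.1685],
    [0,0,0,0,0,0,0],
    [0,0,0,0,0,0,0],
  ],
)

```text
time_s: 2.85
position: [0.5486, -0.2799, 0.2218]
tcp_rot: [[0.899, -0.437, -0.002], [-0.437, -0.899, 0.002], [-0.002, -0.001, -1.0]]
force: [0.4, 1.2, 0.3]
opening: 0.999
```

Run:
```python
from h import *
s=bot.read_state();R=s['tcp_rot'];print(s['joint_positions'],s['position'],np.degrees(np.arctan2(R[1],R[0])))
c=bot.get_calibration('wrist');im=bot.capture('wrist');cv2.imwrite('pics/w1.png',im)
np.savez('w1.npz',**c)
```

```text
[-3.74329549e+01  2.96121520e+01  8.33936034e+01  3.03298346e-02
  6.71309608e+01  7.84887557e+01] [ 0.54858145 -0.27994773  0.22182959] [ -25.9334696  -115.93359204  131.014273  ]
```

View pics/w1.png

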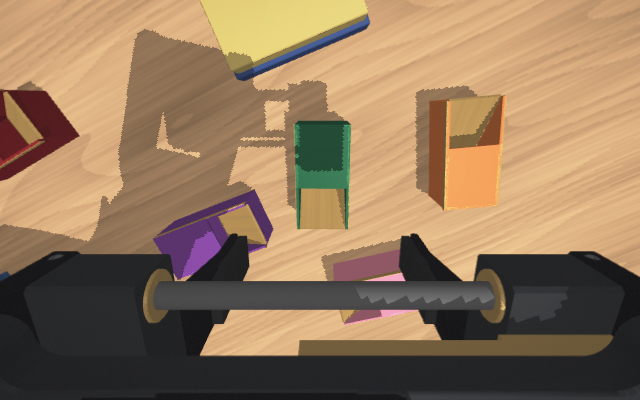

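The wrist view shows the green tin upright on the picture: far roof corners (295,122) and (350,122), lip corners (298,229) and (349,229). The jaws are in line with its sides.

Run:
```python
from h import *
c=np.load('w1.npz')
X=plane(c,[(295,122),(350,122),(298,229),(349,229)],.055)[:,:2];print(X)
f=(X[0]+X[1])/2;n=(X[2]+X[3])/2;d=f-n
print((f+n)/2,np.linalg.norm(d),np.linalg.norm(X[0]-X[1]),np.degrees(np.arctan2(d[1],d[0])))
```

```text
[[ 0.61628725 -0.28048486]
 [ 0.59165941 -0.33097101]
 [ 0.50971065 -0.22860917]
 [ 0.48431511 -0.28070811]]
[ 0.5504931  -0.28019328] 0.11852684095559288 0.05617278429014504 -25.522589928994854
```

Emit:
play_rows(
  targets=[
    [0,-0.0009,0.0009,-0.02,0.0286,0.0589,0],
    [0,-0.0009,0.0009,-0.02,0.0286,0.0589,0],
    [0,-0.0009,0.0009,-0.02,0.0286,0.0589,0],
    [0,-0.0008,0.0008,-0.02,0.0286,0.0589,0],
    [0,0,0,-0.025,0,0,0],
    [0,0,0,-0.025,0,0,0],
    [0,0,0,-0.025,0,0,0],
    [0,0,0,-0.025,0,0,0],
    [0,0,0,-0.02,0,0,0],
    [0,0,0,-0.009,0,0,0],
    [0,0,0,0,0,0,0],
  ],
)

```text
time_s: 4.28
position: [0.5456, -0.2767, 0.0132]
tcp_rot: [[0.868, -0.437, -0.234], [-0.422, -0.899, 0.114], [-0.26, 0.0, -0.966]]
force: [-0.1, -1.1, -0.0]
opening: 1.002
```

Emit:
play_rows(
  targets=[
    [1,0,0,0,0,0,0],
    [1,0,0,0,0,0,0],
    [1,0,0,0,0,0,0],
    [1,0,0,0,0,0,0],
    [1,0,0,0,0,0,0],
    [1,0,0,0,0,0,0],
  ],
)

```text
time_s: 5.03
position: [0.546, -0.2773, 0.014]
tcp_rot: [[0.868, -0.438, -0.232], [-0.423, -0.899, 0.113], [-0.259, 0.0, -0.966]]
force: [-0.3, 0.2, 2.6]
opening: 0.669
```

Emit:
play_rows(
  targets=[
    [1,0,0,0.01,0,0,0],
    [1,0,0,0.02,0,0,0],
    [1,0,0,0.025,0,0,0],
    [1,0,0,0.025,0,0,0],
    [1,0,0,0.02,0,0,0],
    [1,0,0,0.01,0,0,0],
    [1,0,0,0,0,0,0],
    [1,0,0,0,0,0,0],
    [1,0,0,0,0,0,0],
  ],
)

```text
time_s: 6.15
position: [0.5452, -0.2769, 0.1225]
tcp_rot: [[0.868, -0.438, -0.235], [-0.423, -0.899, 0.114], [-0.261, -0.0, -0.965]]
force: [0.2, 1.8, -3.8]
opening: 0.664
```

Run:
```python
from h import *
s=bot.read_state();print(s['force'],s['moment'],s['position'],s['opening'],s['tau'])
cv2.imwrite('pics/w2.png',cv2.hconcat([bot.capture('wrist')[60:300,200:450],bot.capture('scene')[150:390,120:370]]))
```

```text
[ 0.16659324  1.82502009 -3.7649645 ] [-0.11868154 -0.06865527  0.0204705 ] [ 0.54518357 -0.27685514  0.12245616] 0.6644282639705938 [ 1.04905115e-02 -5.23266435e+01 -1.57472545e+01 -1.31778927e-01
  1.05667736e+00 -9.41476581e-03]
```

View pics/w2.png

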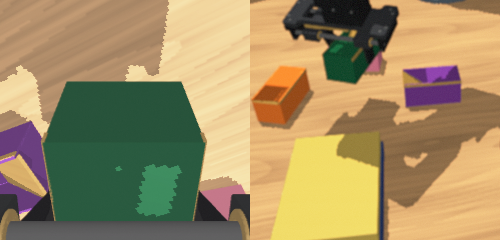

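The picture shows the tin held level in the jaws (roof and closed end visible), clear of the desk. Next comes the slow tip of about 22° towards the spout.

Emit:
play_rows(
  targets=[
    [1,0,0,0,-0.0105,-0.0216,0],
    [1,0,0,0,-0.0105,-0.0216,0],
    [1,0,0,0,-0.0105,-0.0216,0],
    [1,0,0,0,-0.0105,-0.0216,0],
    [1,0,0,0,-0.0105,-0.0216,0],
    [1,0,0,0,-0.0105,-0.0216,0],
    [1,0,0,0,-0.0105,-0.0216,0],
    [1,0,0,0,-0.0105,-0.0216,0],
  ],
)

```text
time_s: 7.25
position: [0.5457, -0.2772, 0.1236]
tcp_rot: [[0.897, -0.438, -0.061], [-0.437, -0.899, 0.03], [-0.068, 0.0, -0.998]]
force: [0.4, -0.2, -3.2]
opening: 0.665
```

Emit:
play_rows(
  targets=[
    [1,0,0,0,-0.0105,-0.0216,0],
    [1,0,0,0,-0.0105,-0.0216,0],
    [1,0,0,0,-0.0105,-0.0216,0],
    [1,0,0,0,-0.0105,-0.0216,0],
    [1,0,0,0,-0.0105,-0.0216,0],
    [1,0,0,0,-0.0105,-0.0216,0],
    [1,0,0,0,-0.0105,-0.0216,0],
    [1,0,0,0,-0.0105,-0.0216,0],
  ],
)

```text
time_s: 8.25
position: [0.5457, -0.2772, 0.1236]
tcp_rot: [[0.892, -0.438, 0.111], [-0.435, -0.899, -0.054], [0.123, 0.0, -0.992]]
force: [-1.4, -0.1, -2.5]
opening: 0.668
```

Emit:
play_rows(
  targets=[
    [1,0,0,0,0,0,0],
    [1,0,0,0,0,0,0],
    [1,0,0,0,0,0,0],
    [1,0,0,0,0,0,0],
    [1,0,0,0,0,0,0],
    [1,0,0,0,0,0,0],
    [1,0,0,0,0,0,0],
    [1,0,0,0,0,0,0],
    [1,0,0,0,0,0,0],
    [1,0,0,0,0,0,0],
  ],
)

```text
time_s: 9.5
position: [0.5458, -0.2773, 0.1236]
tcp_rot: [[0.892, -0.438, 0.11], [-0.435, -0.899, -0.054], [0.122, 0.0, -0.993]]
force: [0.8, -0.6, -1.8]
opening: 0.665
```

Run:
```python
from h import *
s=bot.read_state();print(s['force'],s['moment'],s['position'],s['opening'],s['joint_positions'],s['tcp_rot'],s['time_s'])
t=np.array([.437,.899,0]);print('moment about t',s['moment']@t, 'before',np.array([-.1187,-.0687,.02])@t)
cv2.imwrite('pics/w3.png',bot.capture('wrist'))
```

```text
[ 0.8449696  -0.64529995 -1.77291544] [ 0.03263272  0.35135937 -0.04611331] [ 0.54580667 -0.27725562  0.12358277] 0.6646985876700368 [-38.12383948  34.13637917  94.60714783   2.10439155  44.41527892
  76.42871144] [[ 8.92309269e-01 -4.37866373e-01  1.09805320e-01]
 [-4.34585108e-01 -8.99040065e-01 -5.35046250e-02]
 [ 1.22147258e-01  2.29158854e-05 -9.92511988e-01]] 9.5
moment about t 0.3301325730916903 before -0.1136332
```

View pics/w3.png

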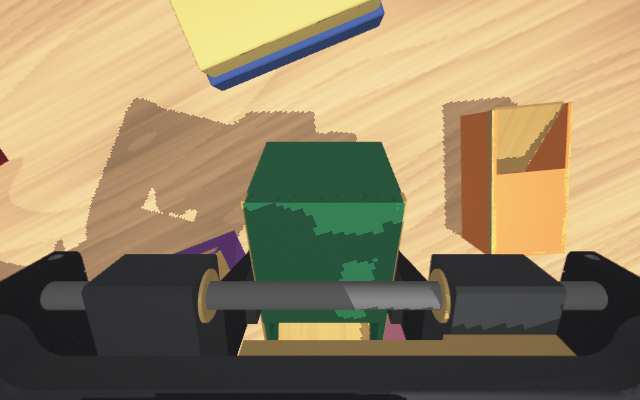

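No slip: the roof's far edge is still at row 142 and its fold at row 203, as before the tip. Nothing has spilled. Now I carry it, still tipped, to the tray and turn the spout to +x.

Emit:
play_rows(
  targets=[
    [1,-0.002,0.0091,0,0,0,0.06],
    [1,-0.002,0.0091,0,0,0,0.06],
    [1,-0.0041,0.0182,0,0,0,0.12],
    [1,-0.0041,0.0182,0,0,0,0.12],
    [1,-0.0041,0.0182,0,0,0,0.12],
    [1,-0.0041,0.0182,0,0,0,0.12],
    [1,-0.0041,0.0182,0,0,0,0.12],
    [1,-0.0041,0.0182,0,0,0,0.12],
    [1,-0.0041,0.0182,0,0,0,0.12],
    [1,-0.0041,0.0182,0,0,0,0.12],
  ],
)

```text
time_s: 10.8
position: [0.5091, -0.1131, 0.1238]
tcp_rot: [[0.801, 0.59, 0.099], [0.585, -0.808, 0.071], [0.122, 0.001, -0.992]]
force: [-0.5, -0.4, -3.6]
opening: 0.662
```

Emit:
play_rows(
  targets=[
    [1,-0.0041,0.0182,0,0,0,0.12],
    [1,-0.0041,0.0182,0,0,0,0.12],
    [1,-0.0041,0.0182,0,0,0,0.12],
    [1,-0.0041,0.0182,0,0,0,0.12],
    [1,-0.0041,0.0182,0,0,0,0.12],
    [1,-0.0041,0.0182,0,0,0,0.12],
    [1,-0.0041,0.0182,0,0,0,0.12],
    [1,-0.0041,0.0182,0,0,0,0.12],
    [1,-0.0041,0.0182,0,0,0,0.12],
    [1,-0.0041,0.0182,0,0,0,0.12],
  ],
)

```text
time_s: 12.05
position: [0.4685, 0.0689, 0.1238]
tcp_rot: [[-0.255, 0.966, -0.03], [0.959, 0.257, 0.117], [0.121, 0.002, -0.993]]
force: [-0.4, -0.2, -3.1]
opening: 0.667
```

Emit:
play_rows(
  targets=[
    [1,-0.0041,0.0182,0,0,0,0.12],
    [1,-0.0041,0.0182,0,0,0,0.12],
    [1,-0.0041,0.0182,0,0,0,0.12],
    [1,-0.0041,0.0182,0,0,0,0.12],
    [1,-0.0041,0.0182,0,0,0,0.12],
    [1,-0.0041,0.0182,0,0,0,0.12],
    [1,-0.0041,0.0182,0,0,0,0.12],
    [1,-0.0041,0.0182,0,0,0,0.12],
    [1,-0.0041,0.0182,0,0,0,0.12],
    [1,-0.0041,0.0182,0,0,0,0.12],
    [1,-0.002,0.0091,0,0,0,0.06],
    [1,-0.002,0.0091,0,0,0,0.06],
  ],
)

```text
time_s: 13.55
position: [0.4232, 0.269, 0.1236]
tcp_rot: [[-0.993, -0.008, -0.121], [-0.008, 1.0, -0.001], [0.121, -0.0, -0.993]]
force: [0.3, 0.1, -3.0]
opening: 0.666
```

Run:
```python
from h import *
s=bot.read_state();R=s['tcp_rot'];print(s['force'],s['moment'],s['position'],s['opening'],s['joint_positions'],R,s['time_s'])
cv2.imwrite('pics/p1.png',cv2.hconcat([bot.capture('scene')[100:320,340:600],bot.capture('top')[100:320,120:380]]))
```

```text
[ 0.3138295   0.10301539 -3.0455422 ] [-0.01842102 -0.1345213   0.02671238] [0.42316306 0.26904765 0.12360736] 0.666356775662925 [ 18.3225755   31.65060011 100.62879925   2.62621906  54.39072022
 -73.76881695] [[-9.92570647e-01 -7.64128130e-03 -1.21429489e-01]
 [-7.57952004e-03  9.99970804e-01 -9.70514610e-04]
 [ 1.21433360e-01 -4.29270693e-05 -9.92599586e-01]] 13.55
```

View pics/p1.png

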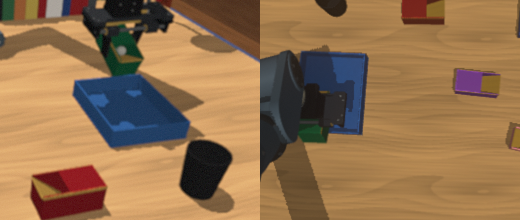

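A steel ball is visible in the spout at about (122,50) in the left panel, over the near side of the tray, so the balls have rolled forward and are still inside. Next I lower and pour.

Emit:
play_rows(
  targets=[
    [1,0,0,-0.005,0,0,0],
    [1,0,0,-0.01,0,0,0],
    [1,0,0,-0.012,0,0,0],
    [1,0,0,-0.01,0,0,0],
    [1,0,0,-0.005,0,0,0],
    [1,0,0,0,0,0,0],
  ],
)

```text
time_s: 14.4
position: [0.4227, 0.2686, 0.081]
tcp_rot: [[-0.992, -0.005, -0.123], [-0.005, 1.0, -0.001], [0.123, -0.0, -0.992]]
force: [-0.2, -0.4, -2.5]
opening: 0.667
```

Emit:
play_rows(
  targets=[
    [1,-0.0003,0,0.0003,0,0.0327,0],
    [1,-0.0003,0,0.0003,0,0.0327,0],
    [1,-0.0003,0,0.0003,0,0.0327,0],
    [1,-0.0003,0,0.0003,0,0.0327,0],
    [1,-0.0003,0,0.0003,0,0.0327,0],
    [1,-0.0003,0,0.0003,0,0.0327,0],
    [1,-0.0003,0,0.0003,0,0.0327,0],
    [1,-0.0003,0,0.0003,0,0.0327,0],
    [1,-0.0003,0,0.0003,0,0.0327,0],
    [1,-0.0003,0,0.0003,0,0.0327,0],
    [1,-0.0003,0,0.0003,0,0.0327,0],
    [1,-0.0003,0,0.0003,0,0.0327,0],
  ],
)

```text
time_s: 15.9
position: [0.4202, 0.269, 0.0854]
tcp_rot: [[-0.871, -0.005, -0.491], [-0.005, 1.0, -0.0], [0.491, 0.002, -0.871]]
force: [0.5, 0.0, -2.8]
opening: 0.665
```

Emit:
play_rows(
  targets=[
    [1,-0.0003,0,0.0003,0,0.0327,0],
    [1,-0.0003,0,0.0003,0,0.0327,0],
    [1,-0.0003,0,0.0003,0,0.0327,0],
    [1,-0.0003,0,0.0003,0,0.0327,0],
    [1,-0.0003,0,0.0003,0,0.0327,0],
    [1,-0.0003,0,0.0003,0,0.0327,0],
    [1,-0.0003,0,0.0003,0,0.0327,0],
    [1,-0.0003,0,0.0003,0,0.0327,0],
    [1,-0.0003,0,0.0003,0,0.0327,0],
    [1,-0.0003,0,0.0003,0,0.0327,0],
    [1,-0.0003,0,0.0003,0,0.0327,0],
    [1,-0.0003,0,0.0003,0,0.0327,0],
  ],
)

```text
time_s: 17.4
position: [0.4158, 0.2688, 0.0887]
tcp_rot: [[-0.614, -0.004, -0.789], [-0.005, 1.0, -0.001], [0.789, 0.004, -0.614]]
force: [0.4, -0.5, -2.0]
opening: 0.667
```

Emit:
play_rows(
  targets=[
    [1,0,0,0,0,0,0],
    [1,0,0,0,0,0,0],
    [1,0,0,0,0,0,0],
    [1,0,0,0,0,0,0],
    [1,0,0,0,0,0,0],
    [1,0,0,0,0,0,0],
  ],
)

```text
time_s: 18.15
position: [0.4158, 0.2688, 0.0888]
tcp_rot: [[-0.616, -0.004, -0.788], [-0.005, 1.0, -0.001], [0.788, 0.004, -0.616]]
force: [0.2, -0.5, -0.9]
opening: 0.664
```

Run:
```python
from h import *
s=bot.read_state();R=s['tcp_rot'];print(s['force'],s['moment'],s['position'],s['opening'],s['joint_positions'],R,s['time_s'])
cv2.imwrite('pics/p2.png',cv2.resize(cv2.hconcat([bot.capture('scene')[120:280,380:560],bot.capture('top')[120:280,120:300]]),None,fx=2,fy=2))
```

```text
[ 0.22711538 -0.50988491 -0.87731412] [ 0.08758625 -0.71267476  0.02779289] [0.41575308 0.26879071 0.08883866] 0.6643248062511202 [ 13.28178148  54.19617203  76.30787784  10.56963929 100.53883047
 -80.07128422] [[-6.16044029e-01 -3.72627311e-03 -7.87702906e-01]
 [-5.21979875e-03  9.99986167e-01 -6.48208483e-04]
 [ 7.87694425e-01  3.71232568e-03 -6.16054958e-01]] 18.15
```

View pics/p2.png

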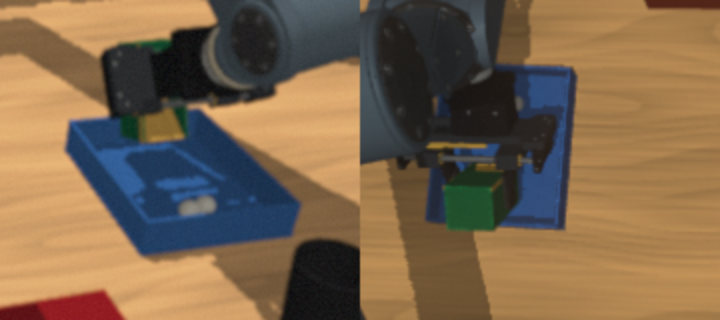

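Both balls lie in the tray, at about (182,207) and (203,204) in the left panel, and the tin has cleared. I'll raise it, set it level and carry it to free desk at (0.50, 0.06).

Emit:
play_rows(
  targets=[
    [1,0,0,0.012,0,0,0],
    [1,0,0,0.018,0,0,0],
    [1,0,0,0.018,0,0,0],
    [1,0,0,0.012,0,-0.0835,0],
    [1,0.0064,-0.0149,0,0,-0.0835,0],
    [1,0.0064,-0.0149,0,0,-0.0835,0],
    [1,0.0064,-0.0149,0,0,-0.0835,0],
    [1,0.0064,-0.0149,0,0,-0.0835,0],
    [1,0.0064,-0.0149,0,0,-0.0835,0],
    [1,0.0064,-0.0149,0,0,-0.0835,0],
    [1,0.0064,-0.0149,0,0,-0.0835,0],
    [1,0.0064,-0.0149,0,0,-0.0835,0],
  ],
)

```text
time_s: 19.75
position: [0.4668, 0.1492, 0.1503]
tcp_rot: [[-0.988, -0.005, -0.152], [-0.005, 1.0, -0.0], [0.152, 0.0, -0.988]]
force: [-0.3, -0.5, -1.8]
opening: 0.666
```

Emit:
play_rows(
  targets=[
    [1,0.0064,-0.0149,0,0,-0.0835,0],
    [1,0.0064,-0.0149,0,0,-0.0835,0],
    [1,0.0064,-0.0149,0,0,-0.0835,0],
    [1,0.0064,-0.0149,0,0,-0.0835,0],
    [1,0.0064,-0.0149,0,0,-0.0835,0],
    [1,0.0064,-0.0149,0,0,0,0],
    [1,0,0,0,0,0,0],
    [1,0,0,0,0,0,0],
    [1,0,0,0,0,0,0],
  ],
)

```text
time_s: 20.88
position: [0.505, 0.0608, 0.1489]
tcp_rot: [[-0.966, -0.005, 0.258], [-0.006, 1.0, -0.0], [-0.258, -0.002, -0.966]]
force: [0.1, -0.4, -1.8]
opening: 0.665
```

Run:
```python
from h import *
s=bot.read_state();R=s['tcp_rot'];print(s['force'],s['moment'],s['position'],s['opening'],s['joint_positions'],R,s['time_s'])
a=bot.capture('scene');w=bot.capture('wrist')
cv2.imwrite('pics/p3.png',cv2.hconcat([a[100:340,280:600],w[60:300,160:480]]))
```

```text
[ 0.14181938 -0.38638012 -1.7823006 ] [ 0.06275311  0.21726405 -0.05557044] [0.50501497 0.06076453 0.14893029] 0.6649998587562599 [  -6.82056229   23.95515086  114.07527797    3.83012801   27.14763745
 -100.32925586] [[-9.66028406e-01 -5.49402669e-03  2.58377504e-01]
 [-5.74257774e-03  9.99983490e-01 -2.07282919e-04]
 [-2.58372099e-01 -1.68399409e-03 -9.66044007e-01]] 20.875
```

View pics/p3.png

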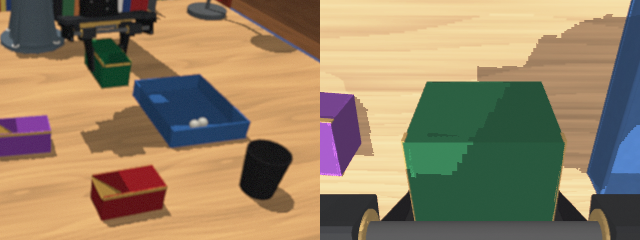

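The tin is level and hasn't slipped (same rows, 82 and 142 in the crop), and both balls are in the tray at about (199,122). Lowering.

Emit:
play_rows(
  targets=[
    [1,0,0,-0.015,0,0,0],
    [1,0,0,-0.025,0,0,0],
    [1,0,0,-0.03,0,0,0],
    [1,0,0,-0.025,0,0,0],
    [1,0,0,-0.02,0,0,0],
    [1,0,0,-0.01,0,0,0],
    [1,0,0,-0.005,0,0,0],
    [1,0,0,-0.002,0,0,0],
    [1,0,0,-0.002,0,0,0],
    [1,0,0,0,0,0,0],
    [1,0,0,0,0,0,0],
  ],
)

```text
time_s: 22.35
position: [0.5056, 0.0601, 0.0151]
tcp_rot: [[-0.966, -0.005, 0.259], [-0.005, 1.0, -0.001], [-0.259, -0.002, -0.966]]
force: [1.0, 0.7, -2.6]
opening: 0.667
```

Emit:
play_rows(
  targets=[
    [1,0,0,-0.001,0,0,0],
    [1,0,0,-0.0007,0,0,0],
    [1,0,0,0,0,0,0],
    [1,0,0,0,0,0,0],
  ],
)

```text
time_s: 22.85
position: [0.5056, 0.0601, 0.014]
tcp_rot: [[-0.966, -0.005, 0.26], [-0.005, 1.0, -0.001], [-0.26, -0.002, -0.966]]
force: [-0.8, -0.8, 6.7]
opening: 0.664
```

The tin is on the desk, with a contact force of about +7 N. Opening and backing straight up.

Emit:
play_rows(
  targets=[
    [0,0,0,0,0,0,0],
    [0,0,0,0,0,0,0],
    [0,0,0,0,0,0,0],
    [0,0,0,0,0,0,0],
    [0,0,0,0,0,0,0],
    [0,0,0,0.01,0,0,0],
    [0,0,0,0.03,0,0,0],
    [0,0,0,0.04,0,0,0],
    [0,0,0,0.04,0,0,0],
    [0,0,0,0.04,0,0,0],
    [0,0,0,0.02,0,0,0],
    [0,0,0,0,0,0,0],
  ],
)

```text
time_s: 24.35
position: [0.5063, 0.0601, 0.1947]
tcp_rot: [[-0.965, -0.005, 0.263], [-0.005, 1.0, -0.001], [-0.263, -0.002, -0.965]]
force: [0.9, -0.2, -0.8]
opening: 1.005
```

Run:
```python
from h import *
s=bot.read_state();print(s['force'],s['position'],s['opening'],s['time_s'])
a=bot.capture('scene');w=bot.capture('wrist')
cv2.imwrite('pics/p4.png',cv2.hconcat([a[100:340,280:600],w[60:300,160:480]]))
```

```text
[ 0.89586005 -0.21730671 -0.75131683] [0.50629951 0.06010603 0.19465519] 1.004783236480413 24.35
```

View pics/p4.png

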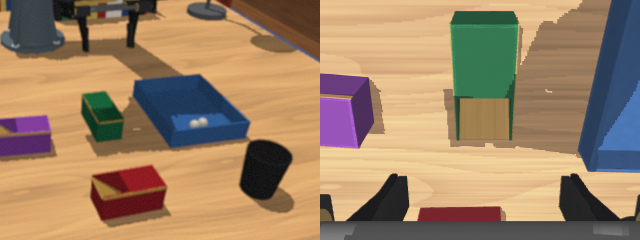

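The tin stands upright and clear of the tray, at about (102,115) in the left panel. Both balls are in the tray at about (199,122), and the gripper is open and well above everything.

```bash
python3 -c "
from rig import bot
print(bot.hand_in())"
```

```text
the job is handed in; nothing more can be done
None
```

I did the whole job in order and handed it in at about 24 s. The green tin was gripped, lifted, tipped about 22° towards its spout over 2 s and held there for 1.25 s. I then carried it to the tray and poured at about 67°, with the spout lip roughly 6 cm above the desk. Afterwards I stood the tin upright near (0.50, 0.06) and let go.

- **Final checks:** the last pictures show both balls in the tray, the tin upright and clear of it, and the gripper open well above everything.
- **Forces:** the force readings after each move, about 7 N at most when setting the tin down, were far below the limits. The load dropped from about 3 N to 1.8 N after the pour, which fits two balls leaving.
- **Weak check:** the wrist moment during the tip test did not show the balls rolling cleanly, because the gripper's own tilt was mixed in. My evidence that they rolled to the spout is a picture before the pour, with one ball visible in the spout. Nothing had spilled.

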